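Fit the axle through the spool stand

TASK

Mount the empty spool in its stand: lift the axle off its rest by the knob and slide it in from the left, nose first, through the left bearing, the spool and the right bearing, fully home until the knob seats on the left bearing and the spool hangs on the axle, then let go. The right bearing was refitted a few millimetres high and off to one side in its bolt slots, so feel your way into it and never force the axle; leave everything else on the bench as it stands.

Things in the scene. Friction and masses are not known exactly. Their poses are not given: they have to be found in the camera images.
- axle: Loose steel axle, 184 mm overall, lying level on the rest, about 0.25 kg. Origin: on its axis, at the centre of the flat seating face of its knob; +x runs along the shaft to the nose. Shaft 14 mm in diameter from x = 0 to 142 mm, then a nose tapering to a blunt tip 9 mm wide at x = 150 mm. The knurled round knob, 24 mm in diameter, fills x = -34 to 0 mm.
- axle_tip (a point): The tip of the axle's nose, on its axis. Axes as the axle's.
- axle_knob (a point): The place to grip: on the axle's axis in the middle of the knob, 19 mm behind the seating face, fingers closing across the axle from above. Axes as the axle's.
- rest: Fixed steel rest: a base plate with two V-blocks (at x = 17 to 37 and 93 to 113 mm) that carry the shaft with its axis 45 mm above the table. The knob overhangs one end; lifting straight up frees the axle. Origin on the table under the axle's origin, x along the axle.
- stand: Fixed green spool stand: base 124 x 150 mm, two upright cheeks (inner faces at y = +-46 mm, tops 87 mm high), two tie rods between them, a flange bearing (boss 35 mm in diameter, 12 mm long, bore 15.5 mm) on the outside of each cheek. Origin: centre of the base, on the table. The axle line is along y at x = 0, z = 60 mm; z is up. +y points to the robot's left.
- left_mouth (a point): Centre of the left bearing's outer face, on the axle line, at stand y = +64 mm. Axes as the stand's: the axle goes in along -y. Home, the axle's seating face lies on this face and its tip is about 150 mm beyond it. Forces under 15 N are enough all the way; over 30 N between the axle and the stand or spool counts as forcing.
- right_mid (a point): Point of the axle line (not of the bearing itself) in the plane of the right bearing's outer face, stand y = -64 mm. The right bearing itself was refitted out of line in its crossed bolt slots: it sits 2.5 to 6 mm higher than this point and up to 8 mm to either side (stand x), not reported. It is clamped and does not yield: swing the axle a little in the left bearing to find its bore.
- spool: Loose empty plastic spool standing on the two tie rods between the cheeks, axis along the stand's y, 76 mm wide, flanges 70 mm, bore 20 mm in diameter, 0.16 kg. Origin: middle of its hub, 8.5 mm below the axle line at first: the nose enters the bore's mouth (flared to 30 mm) and lifts the spool 5 to 8 mm off the rods. It may slide up to 13 mm along the axle line.
- torch1: Bystander: a black torch stood on its lens, 49 mm in diameter, 145 mm high. Origin under its centre.
- torch2: Bystander: a black torch stood on its lens, 49 mm in diameter, 145 mm high. Origin under its centre.
- torch3: Bystander: a black torch stood on its lens, 49 mm in diameter, 145 mm high. Origin under its centre.
- bezel1: Bystander: a torch bezel with its lens, lying flat, 51 mm in diameter, 12 mm high. Origin under its centre.
- bezel2: Bystander: a torch bezel with its lens, lying flat, 51 mm in diameter, 12 mm high. Origin under its centre.
- bezel3: Bystander: a torch bezel with its lens, lying flat, 51 mm in diameter, 12 mm high. Origin under its centre.
- screwdriver: Bystander: a screwdriver lying on the bench, 190 mm long, 26 mm thick at the handle. Origin under its middle.
- spare_spool: Bystander: a second empty spool standing on its flange, 70 mm in diameter, 76 mm high. Origin in its middle.
Things that resemble listed ones, but are neither listed nor needed, are in the scene too. Leave any green or purple look-alike of the axle alone.

How it is judged:
By the outcome, as a careful person would: the job done as asked, in the order asked, and still so for the second after the job is handed in, with the robot touching nothing.
It also fails if it takes over 72 s, if anything falls off the work surface, if the arm or the gripper's body presses on something with over 40 N, if the wrist force passes 120 N, or if a joint passes its speed limit or range.

ROBOT

A 6-joint arm with a two-finger parallel gripper is mounted at the origin on the work surface. World frame = base frame: x ahead of the robot, y to its left, z up, the work surface at z = 0. Lengths are in mm, angles in rad, forces in N, time in s.
With the tool pointing down it reaches from about 350 to 775 mm from the base axis. Payload 7.3 kg.
Tool frame: the origin (TCP) lies on the front face of the gripper's body, between the roots of the fingers; the fingertips stand 66 mm ahead of it and the grasp point (between the pads) lies 47 mm ahead of it (bot.tip_extent is the distance from the TCP to the fingertips, in mm); z points along the fingers, y is the line along which they close (so a half turn about z gives the same grasp; the last joint's range is limited). The gripper opens to 92 mm and grips with 3 to 60 N. Pads are 19 mm wide; open, the fingers measure 130 mm over their backs; the gripper's body (75 mm by 190 mm) begins 47 mm behind the grasp point.
Start: joints at [-1.463, 0.342, 1.524, -0, 1.275, -0.146], TCP at [131.84, -508.19, 292.241] pointing down, gripper open.
Joint ranges: [-2.53, 2.53], [-0.77, 2.02], [0.04, 2.7], [-1, 4.14], [0.28, 2.66], [-3.11, 3.11]. Speed limits (rad/s): [2.57, 2.57, 3.14, 3.14, 3.14, 3.14].

INTERFACE

Orientations are given as [roll, pitch, yaw] about the fixed x, y, z axes, in that order (R = Rz(yaw) Ry(pitch) Rx(roll)).
In Python, from plant import readout, viewer, order, bot gives the robot as it stands.
- The arm moves only by the shell command python3 -m creep 'ROWS'. ROWS is text: rows parted by semicolons, each of 7 numbers parted by spaces: the shift along the world's x, y, z in m, then the turn, a rotation vector about the world's x, y, z in rad, then the opening in per cent of the stroke, from 0 (shut) to 100 (fully open). A call has 1 to 8 rows; each row shifts and turns the commanded pose from where the row before left it; what a row does not reach is not made up. A row lasts 1/12 s, in which the tool goes at most 41.7 mm and 7.16 degrees, less where a joint would pass 70% of its speed; a pose out of reach is approached as far as the arm can. A call is refused whole if a number of a shift passes 0.0417 or a number of a turn 0.125, either way. A call with a gripper value outside its range is refused whole. The fingers move at their own pace and stop on an object; the grip force is fixed at half the most. Time passes only in rows, so rows that do not move let the fingers close. It gives the time, the measured TCP pose, the force, the opening and the grip force at its end, in the units of the state.
- readout.get_obs(): the state, without advancing time (a new reading comes with each control period).
- viewer.capture(name): name is "scene" or "top" or "wrist"; returns the picture (400x640x3 uint8, red, green, blue); there is no depth.
- viewer.camera_info(name): a dict with "fx", "fy", "cx", "cy" (pixels), "origin" and "rotation" of the camera in the world. Camera axes: x right, y up, looking along -z (the intrinsics and any distortion apply to the point x, -y, -z); pixel columns grow to the right and rows downward; lengths in mm; the calibration is good to about 2 mm. The wrist camera is an equidistant fisheye: a pixel r from the principal point sees the ray r / f radians off the axis. A picture is of the moment at which its call begins: read the wrist's pose just before it. camera_info takes no time and is no camera call; for the wrist camera it gives the pose at the moment of the call.
- order.close_job(): hands the job in; it is judged then, once.
The state is a dict: "time": time; "joint_positions": joint angles; "dq": joint speeds; "tau": joint torques, N m; "tool_pos": TCP position; "tcp_rot": TCP orientation; "contact_force": force on the tool from outside, world axes, zero at the start; "moment": the same for the moment, N m; "grip_width": finger opening in mm; "finger_force": force on a finger pad.
Only numpy, scipy, OpenCV 4.12 (cv2) and the standard library are available. Lean on these libraries where they do the work, as an engineer would, in place of code of your own. Each camera call takes 0.05 s, during which the arm holds its last target. There are 200 camera calls.

## Working session

There is one attempt and no reset: what is moved stays moved. The work goes in short steps, Python scripts to look and compute and a shell command to move; the robot and the scene stay as the last step left them, time stands still between calls to the robot, and variables do not carry over. Pictures are saved under pics/ and viewed, at most 13 in all, crops included, and the job is handed in when it is done.

```bash
ls; mkdir -p pics; python3 - <<'E'
from plant import readout, viewer, order, bot
import cv2,numpy as np
for n in ("scene","top"):
    im=viewer.capture(n); cv2.imwrite(f"pics/{n}0.png",im[:,:,::-1]); print(n,viewer.camera_info(n))
print(viewer.camera_info("wrist")); print(readout.get_obs())
E
```

```text
pics
scene {'fx': 418.5809195287988, 'fy': 418.5809195287988, 'cx': 325.12135036039234, 'cy': 203.72792448148695, 'origin': array([1029.7717955 ,  648.84523879,  946.32331725]), 'rotation': array([ 0.75014214, -0.00327291,  2.48190782])}
top {'fx': 399.4792550224288, 'fy': 399.4792550224288, 'cx': 320.8501358977669, 'cy': 200.2075961034739, 'origin': array([ 426.80416616,   16.94038925, 1058.18452559]), 'rotation': array([ 0.07597657, -0.02589062, -1.59435487])}
{'fx': 309.70691628693146, 'fy': 309.70691628693146, 'cx': 319.337531815904, 'cy': 202.59615022175953, 'origin': array([ 203.42913179, -488.00832613,  384.80968644]), 'rotation': array([-0.27769664,  0.00212812, -1.31793901])}
{'time': 0.1, 'joint_positions': array([-1.46296438e+00,  3.42666426e-01,  1.52487824e+00, -2.08155386e-05,
        1.27542627e+00, -1.45963252e-01]), 'dq': array([-0.0003107 , -0.00090073, -0.00236608,  0.00157421, -0.0014224 ,
        0.00307113]), 'tau': array([ 1.58278446e-03, -4.32006097e+01, -2.44693118e+01,  7.19959103e-02,
        5.26265160e-02, -4.66694041e-05]), 'tool_pos': array([ 131.82338371, -507.90914377,  291.62255922]), 'tcp_rot': array([-3.14022613e+00, -1.80770834e-04,  2.53801146e-01]), 'contact_force': array([ 0.56002521,  0.17319536, -0.13374114]), 'moment': array([-0.03604663, -0.04053304,  0.02136605]), 'finger_force': 0.0, 'grip_width': 91.7278843073221}
```

View pics/top0.png

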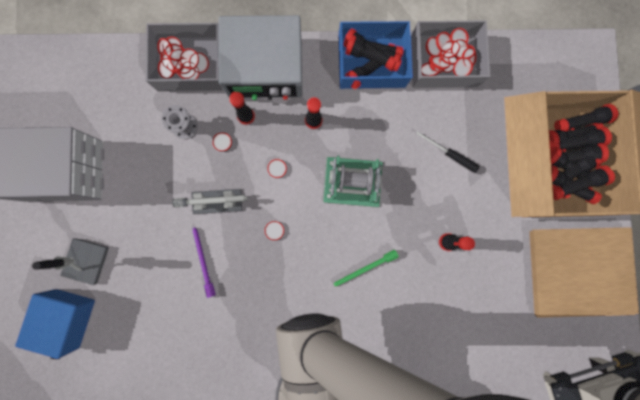

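View pics/scene0.png

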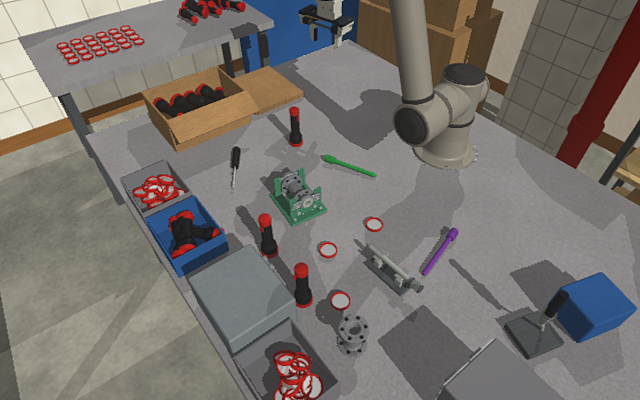

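The top view shows the rest and axle at about (175–270, 200), with the knob at the left end (~180,203). The green stand is at (353,182), three torches stand at (243,108), (314,113) and (457,242), and bezels lie at (222,142), (277,168) and (274,231). The scene view agrees, with the knob at the near side of the rest.

```bash
cat > h.py <<'E'
from plant import readout, viewer, order, bot
import cv2,numpy as np
from scipy.spatial.transform import Rotation as R
def ray(ci,u,v,fish=False):
    x=(u-ci['cx'])/ci['fx'];y=(v-ci['cy'])/ci['fy']
    if fish:
        r=np.hypot(x,y);s=np.sinc(r/np.pi) ; d=np.array([x*s,-y*s,-np.cos(r)])
    else: d=np.array([x,-y,-1.])
    return R.from_euler('xyz',ci['rotation']).apply(d/np.linalg.norm(d))
def onz(ci,u,v,z,fish=False):
    d=ray(ci,u,v,fish); o=ci['origin']; return o+d*(z-o[2])/d[2]
def proj(ci,p,fish=False):
    q=R.from_euler('xyz',ci['rotation']).inv().apply(np.asarray(p,float)-ci['origin']); x,y,z=q[0],-q[1],-q[2]
    if fish:
        rr=np.hypot(x,y); t=np.arctan2(rr,z); return ci['cx']+ci['fx']*t*x/rr, ci['cy']+ci['fy']*t*y/rr
    return ci['cx']+ci['fx']*x/z, ci['cy']+ci['fy']*y/z
def snap(n,f):
    ci=viewer.camera_info(n); im=viewer.capture(n)[:,:,::-1].copy(); cv2.imwrite(f'pics/{f}.png',im); return ci,im
E
python3 - <<'E'
from h import *
ci=viewer.camera_info('top'); cs=viewer.camera_info('scene')
im=cv2.imread('pics/top0.png'); hsv=cv2.cvtColor(im,cv2.COLOR_BGR2HSV)
m=cv2.inRange(hsv,(60,80,40),(95,255,255)); m[:,:310]=0;m[:,400:]=0;m[230:]=0
ys,xs=np.nonzero(m); print(cv2.minAreaRect(np.c_[xs,ys].astype(np.float32)))
for p in cv2.boxPoints(cv2.minAreaRect(np.c_[xs,ys].astype(np.float32))): print(p,onz(ci,*p,5).round(0))
for n,p,z in [('knob',(182,203),45),('tip',(270,200),45),('t1',(237,101),145),('t2',(314,104),145),('t3',(466,242),145),('b1',(222,142),12),('b2',(277,168),12),('b3',(274,231),12)]: print(n,onz(ci,*p,z).round(0))
a=cv2.resize(im[180:225,165:285],None,fx=6.5,fy=6.5,interpolation=cv2.INTER_CUBIC)
b=cv2.resize(im[145:215,310:400],None,fx=4,fy=4,interpolation=cv2.INTER_CUBIC)
s=cv2.imread('pics/scene0.png')
c=cv2.resize(s[230:300,350:430],None,fx=4,fy=4,interpolation=cv2.INTER_CUBIC)
o=np.zeros((600,800,3),np.uint8);o[:292,:780]=a;o[300:580,:360]=b;o[300:580,400:720]=c
cv2.imwrite('pics/c1.png',o)
E
```

```text
((352.69476318359375, 181.1995849609375), (53.88496780395508, 44.09962463378906), 4.513988018035889)
[324.10046 201.06056] [504. -21.   5.]
[327.57123 157.09773] [621. -33.   5.]
[381.28906 161.33861] [ 607. -176.    5.]
[377.8183  205.30144] [ 490. -163.    5.]
knob [504. 339.  45.]
tip [507. 118.  45.]
t1 [731. 181. 145.]
t2 [721.   2. 145.]
t3 [ 392. -339.  145.]
b1 [665. 245.  12.]
b2 [593. 102.  12.]
b3 [428. 112.  12.]
```

View pics/c1.png

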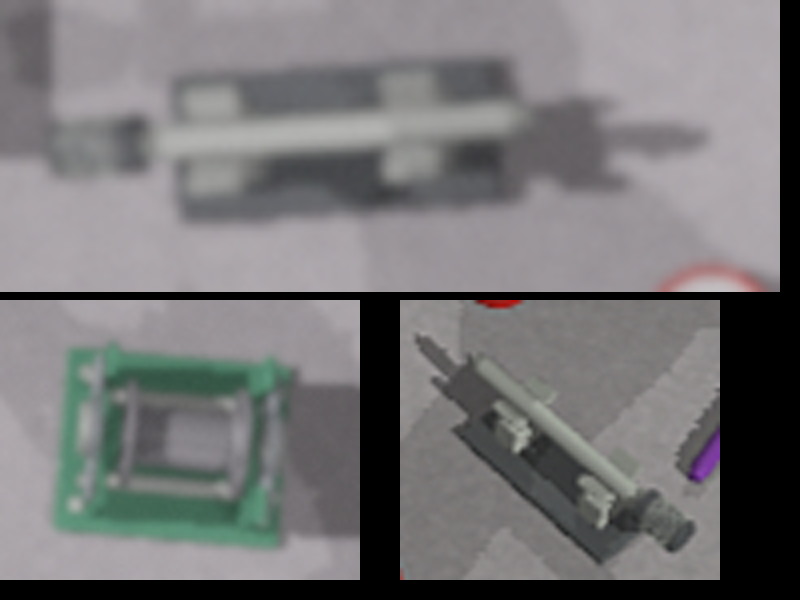

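Crop readings in top-view pixels: knob rear end at about (173,203), nose tip at about (246,198). The nose points toward the stand. On the way to the axle I'll look at the right bearing with the wrist camera.

```bash
python3 -m creep '.036 .0168 -.0067 0 0 0 100;.036 .0168 -.0067 0 0 0 100;.036 .0168 -.0067 0 0 0 100;.036 .0168 -.0067 0 0 0 100;.036 .0168 -.0067 0 0 0 100;.036 .0168 -.0067 0 0 0 100;.036 .0168 -.0067 0 0 0 100;.036 .0168 -.0067 0 0 0 100' | tail -8; python3 -m creep '.036 .0168 -.0067 0 0 0 100;.036 .0168 -.0067 0 0 0 100;0 0 0 0 0 0 100;0 0 0 0 0 0 100' |tail -3
python3 - <<'E'
from h import *
ci,im=snap('wrist','w1'); print(ci['origin'],ci['rotation'])
for y in(64,-64): 
    th=-.098; print(proj(ci,[555-y*np.sin(th),-98+y*np.cos(th),60],True))
t=viewer.camera_info('top'); print(onz(t,173,203,45),onz(t,245.8,198,45))
E
```

```text
time: 0.77
tool_pos: [421.3, -372.5, 238.0]
tcp_rot: [-3.141, 0.0, 0.254]
contact_force: [1.4, -1.8, 0.4]
grip_width: 91.9
finger_force: 0.0
contact_force: [-0.3, 0.0, -0.3]
grip_width: 91.7
finger_force: 0.0
[ 564.79492354 -318.33746655  316.97469061] [-0.27920938  0.00250465 -1.31413242]
(np.float64(61.33226076861928), np.float64(74.01826790108592))
(np.float64(148.48753997299173), np.float64(98.70035514945967))
[504.30695243 361.51724223  45.        ] [513.02932905 178.89404202  45.        ]
```

View pics/w1.png

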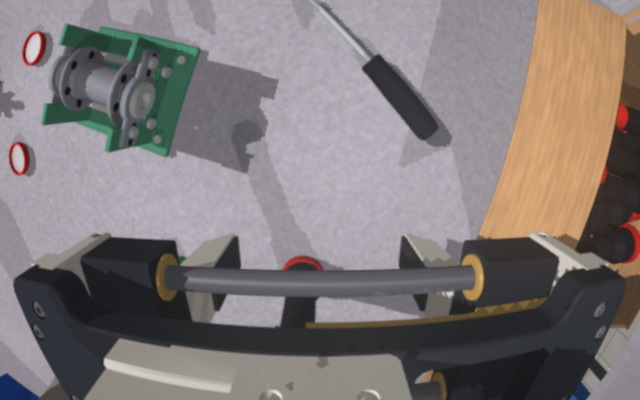

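The wrist view shows the stand at upper left, with the right bearing's boss at about (143,98) on a diagonal slotted flange. I'll enlarge it.

```bash
python3 - <<'E'
import cv2
im=cv2.imread('pics/w1.png')[40:160,95:210]
cv2.imwrite('pics/c2.png',cv2.resize(im,None,fx=5,fy=5,interpolation=cv2.INTER_CUBIC))
E
```

```text
(no output)
```

View pics/c2.png

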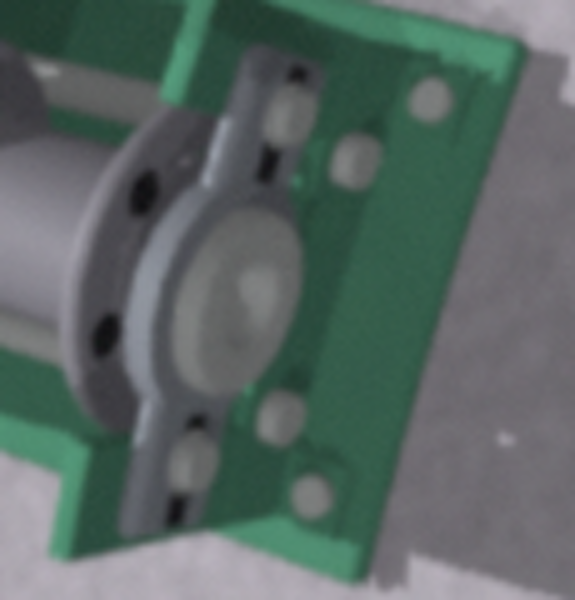

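The right bearing's outer face is a disc centred at about (142.6,100). The base's −y edge corners are at about (199.6,49) and (168,155.6).

```bash
python3 - <<'E'
from h import *
ci={'fx': 309.70691628693146, 'fy': 309.70691628693146, 'cx': 319.337531815904, 'cy': 202.59615022175953,'origin':np.array([564.79492354,-318.33746655,316.97469061]),'rotation':np.array([-0.27920938,0.00250465,-1.31413242])}
for zt in (0,6,10):
    a=onz(ci,199.6,49,zt,True);b=onz(ci,168,155.6,zt,True)
    ex=(a-b)/np.linalg.norm(a-b); ey=np.array([-ex[1],ex[0],0]); m=(a+b)/2; c=m+75*ey
    print(zt,a.round(1),b.round(1),np.linalg.norm(a-b).round(1),'yaw',np.arctan2(ex[1],ex[0]).round(3),'centre',c.round(1))
    p=c-64*ey; d=ray(ci,142.6,100,True); q=ci['origin']+d*(np.dot(p-ci['origin'],ey)/np.dot(d,ey)); print('bearing stand x,z',np.dot(q-p,ex),q[2])
    # bolts/disc edges
    for n,px in (('disc top',(95+255/5,40+206/5)),('disc bot',(95+222/5,40+396/5)),('disc left',(95+174/5,40+315/5)),('disc right',(95+302/5,40+285/5))):
        d=ray(ci,*px,True); q=ci['origin']+d*(np.dot(p-ci['origin'],ey)/np.dot(d,ey)); print(n,np.dot(q-p,ex).round(1),q[2].round(1))
E
```

```text
0 [ 608.  -175.1    0. ] [ 486.5 -163.3    0. ] 122.1 yaw -0.097 centre [554.5 -94.6   0. ]
bearing stand x,z -1.3853614759921278 64.40287769705625
disc top 16.0 67.6
disc bot -19.7 61.5
disc left -4.3 84.4
disc right 2.1 42.1
6 [ 607.2 -177.8    6. ] [ 488.  -166.3    6. ] 119.8 yaw -0.097 centre [554.8 -97.4   6. ]
bearing stand x,z -1.4029952051333785 68.85035975253845
disc top 15.7 71.9
disc bot -19.4 66.0
disc left -4.3 88.5
disc right 2.0 46.9
10 [ 606.7 -179.6   10. ] [ 489.  -168.2   10. ] 118.3 yaw -0.097 centre [555.  -99.3  10. ]
bearing stand x,z -1.4147510245607362 71.81534778952664
disc top 15.5 74.9
disc bot -19.2 69.0
disc left -4.3 91.2
disc right 2.0 50.2
```

```bash
python3 -m creep '.002 .04 0 0 0 .124 100;.002 .04 0 0 0 .124 100;.002 .04 0 0 0 .124 100;.002 .04 0 0 0 .124 100;.002 .04 0 0 0 .124 100;0 0 0 0 0 0 100;0 0 0 0 0 0 100' | head -3
python3 - <<'E'
from h import *
ci,im=snap('wrist','w2'); print(ci['origin'],ci['rotation'])
cv2.imwrite('pics/w2.png',im)
E
python3 -m creep '.001 .041 0 0 0 .124 100;.001 .041 0 0 0 .124 100;.001 .041 0 0 0 .124 100;.001 .041 0 0 0 .124 100;.001 .041 0 0 0 .124 100;.001 .041 0 0 0 .124 100;0 .041 0 0 0 0 100;0 .041 0 0 0 0 100' |head -3
python3 -m creep '0 .041 0 0 0 0 100;0 .041 0 0 0 0 100;0 0 0 0 0 0 100;0 0 0 0 0 0 100'|head -3
python3 - <<'E'
from h import *
ci,im=snap('wrist','w3'); print(ci['origin'],ci['rotation'])
a=cv2.imread('pics/w2.png')
cv2.imwrite('pics/c3.png',np.vstack([cv2.resize(a[:260],(730,297)),cv2.resize(im[:260],(730,297))]))
E
```

```text
time: 1.73
tool_pos: [501.2, -139.6, 225.9]
tcp_rot: [3.141, 0.0, 0.875]
[548.63145884 -81.4050904  319.02978072] [-2.77595075e-01  1.40236824e-04 -6.96947553e-01]
time: 2.45
tool_pos: [508.8, 187.4, 225.4]
tcp_rot: [3.141, 0.0, 1.614]
time: 2.78
tool_pos: [508.7, 269.7, 224.9]
tcp_rot: [3.141, 0.001, 1.618]
[505.34620619 344.99359994 318.01906374] [-0.27731277  0.00029946  0.04585   ]
```

View pics/c3.png

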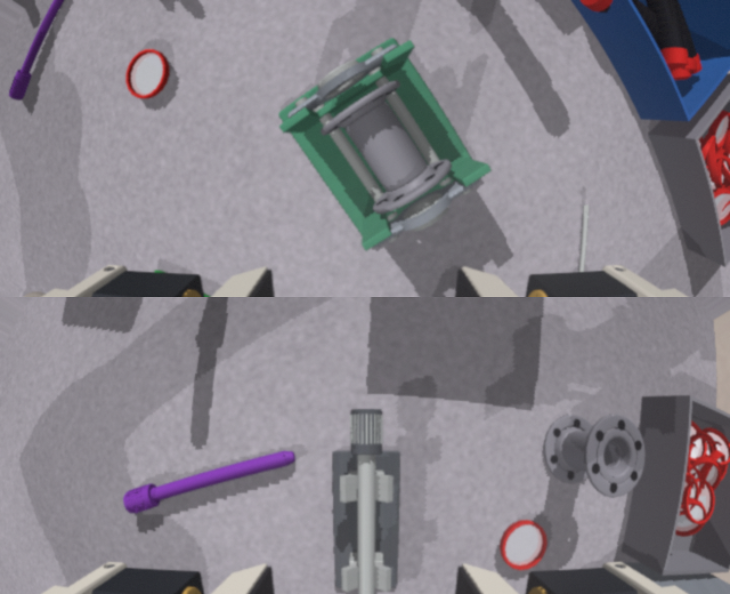

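Lower half: the knob's rear is at w3 pixel ~(320.9,99), its front at (321.7,136.6), and the shaft runs to (322.6,256). Upper half: the stand seen from above, with the cheek tops visible. I'll enlarge the stand.

```bash
python3 - <<'E'
from h import *
im=cv2.imread('pics/w2.png')[25:225,235:440]
cv2.imwrite('pics/c4.png',cv2.resize(im,None,fx=3,fy=3,interpolation=cv2.INTER_CUBIC))
ci=viewer.camera_info('wrist')
k=onz(ci,320.9,98.9,55,True);f=onz(ci,321.7,136.6,57,True);s=onz(ci,322.6,256,52,True)
print(k,f,s,'axis yaw',np.arctan2(*(s-k)[1::-1]), np.arctan2(*(f-k)[1::-1]))
E
```

```text
[505.9629081  358.82736364  55.        ] [508.05539286 326.96475724  57.        ] [514.11972219 215.472187    52.        ] axis yaw -1.5139582782100014 -1.5052183788594318
```

View pics/c4.png

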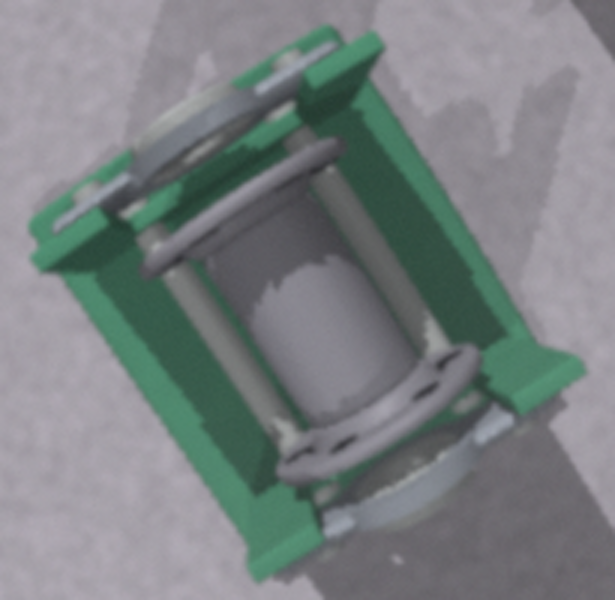

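```bash
python3 - <<'E'
from h import *
ci=dict(viewer.camera_info('wrist'));ci['origin']=np.array([548.63145884,-81.4050904,319.02978072]);ci['rotation']=np.array([-2.77595075e-01,1.40236824e-04,-6.96947553e-01])
P={n:onz(ci,235+u/3,25+v/3,87,True) for n,(u,v) in dict(Lin0=(40,271),Lin1=(383,47),Rout0=(258,580),Rout1=(585,372)).items()}
for n,p in P.items(): print(n,p.round(1))
ex=P['Lin1']-P['Lin0'];print(np.linalg.norm(ex),np.arctan2(ex[1],ex[0]))
ex=P['Rout1']-P['Rout0'];print(np.linalg.norm(ex),np.arctan2(ex[1],ex[0]))
ey=(P['Lin0']+P['Lin1']-P['Rout0']-P['Rout1'])/2; print(np.linalg.norm(ey),ey, sum(P.values())/4)
# predicted pixels of model points for stand c=(554.7,-96.5), yaw -.097
for c in [(554.7,-96.5)]:
  r=R.from_euler('z',-.097)
  S=lambda p:np.array([*c,0])+r.apply(p)
  cs=viewer.camera_info('scene');ct=viewer.camera_info('top')
  for n,p in dict(Lmouth=(0,64,60),Ltop=(0,64,77.5),Linz0=(-62,46,87),Linz1=(62,46,87),Ro0=(-62,-52,87),Ro1=(62,-52,87)).items():
    u=proj(ci,S(p),True); print(n,S(p).round(1),((u[0]-235)*3,(u[1]-25)*3),proj(cs,S(p)),proj(ct,S(p)))
s=cv2.imread('pics/scene0.png')
a=cv2.resize(s[165:230,265:335],None,fx=8,fy=8,interpolation=cv2.INTER_CUBIC)
cv2.imwrite('pics/c5.png',a)
E
```

```text
Lin0 [509.  -45.5  87. ]
Lin1 [611.1 -56.9  87. ]
Rout0 [ 498.9 -142.9   87. ]
Rout1 [ 600.5 -154.2   87. ]
102.676940604004 -0.11123428102764324
102.25933240555254 -0.11125446093465559
97.8965443313359 [10.36194726 97.34661494  0.        ] [554.86026391 -99.85817958  87.        ]
Lmouth [560.9 -32.8  60. ] (np.float64(173.6637176002211), np.float64(115.53058237325368)) (np.float64(307.7887177109332), np.float64(203.67689322548208)) (np.float64(329.07135569832394), np.float64(176.7864240532487))
Ltop [560.9 -32.8  77.5] (np.float64(167.96156301587553), np.float64(104.34256612827397)) (np.float64(307.6235844218151), np.float64(199.51000095285372)) (np.float64(329.3993520160257), np.float64(175.83696840143966))
Linz0 [497.4 -44.7  87. ] (np.float64(4.9214818560298), np.float64(299.39163926167504)) (np.float64(322.6483900723556), np.float64(185.3418737631955)) (np.float64(335.1110360374804), np.float64(201.0033661135586))
Linz1 [620.9 -56.7  87. ] (np.float64(412.11556461966734), np.float64(24.728556606205984)) (np.float64(285.3280658718548), np.float64(201.72811019913516)) (np.float64(338.6616198972282), np.float64(150.9780090765719))
Ro0 [ 488.  -142.3   87. ] (np.float64(225.04962848409775), np.float64(603.2369037129965)) (np.float64(305.67567931200864), np.float64(166.29870441328723)) (np.float64(375.02914984344767), np.float64(204.01183030563627))
Ro1 [ 611.4 -154.3   87. ] (np.float64(615.6057866580468), np.float64(347.16420175160874)) (np.float64(269.43539158307044), np.float64(181.23842942902718)) (np.float64(378.1833595042773), np.float64(154.05737477690474))
```

View pics/c5.png

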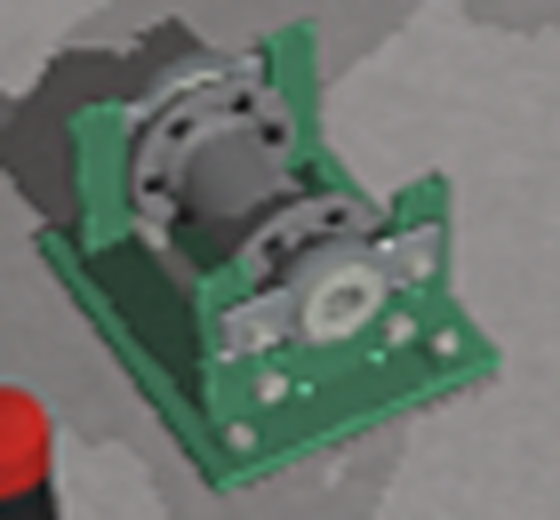

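The scene crop shows the left bore at pixel (308.1,202.2), against a predicted (307.8,203.7). The wrist measurements put the cheeks 97.9 mm apart, as they should be, with the left mouth at about (562,−33,60) and stand yaw −0.105. Now I'll grip the knob.

```bash
python3 -m creep '-.0018 .038 0 0 0 .012 100;0 .038 0 0 0 0 100;0 0 -.04 0 0 0 100;0 0 -.04 0 0 0 100;0 0 -.033 0 0 0 100;0 0 -.02 0 0 0 100;0 0 0 0 0 0 100;0 0 0 0 0 0 60'; python3 -m creep '0 0 0 0 0 0 0;0 0 0 0 0 0 0;0 0 0 0 0 0 0;0 0 0 0 0 0 0;0 0 0 0 0 0 0;0 0 0 0 0 0 0'
```

```text
time: 3.5
tool_pos: [507.0, 343.4, 91.8]
tcp_rot: [-3.14, 0.001, 1.626]
contact_force: [-0.2, -0.5, -0.0]
grip_width: 88.3
finger_force: 0.0
time: 4.0
tool_pos: [506.1, 346.0, 92.8]
tcp_rot: [3.141, -0.0, 1.63]
contact_force: [0.5, -0.1, -0.5]
grip_width: 50.1
finger_force: 0.0
```

```bash
python3 -m creep '0 0 0 0 0 0 0;0 0 0 0 0 0 0;0 0 0 0 0 0 0;0 0 0 0 0 0 0;0 0 0 0 0 0 0;0 0 0 0 0 0 0;0 0 0 0 0 0 0;0 0 0 0 0 0 0'|tail -5;  python3 -m creep '0 0 0 0 0 0 0;0 0 0 0 0 0 0'
```

```text
tool_pos: [506.1, 345.9, 92.3]
tcp_rot: [3.141, -0.0, 1.63]
contact_force: [0.6, -1.0, -0.6]
grip_width: 23.4
finger_force: 30.0
time: 4.83
tool_pos: [506.2, 345.9, 92.3]
tcp_rot: [3.141, -0.0, 1.63]
contact_force: [1.5, 0.5, -0.4]
grip_width: 23.2
finger_force: 30.0
```

```bash
python3 -m creep '0 0 .02 0 0 0 0;0 0 .03 0 0 0 0;0 0 .03 0 0 0 0;.01 -.028 0 0 0 -.0235 0;.01 -.028 0 0 0 -.0235 0;.01 -.028 0 0 0 -.0235 0;.01 -.028 0 0 0 -.0235 0;.01 -.028 0 0 0 -.0235 0'|tail -5; python3 -m creep '.012 -.028 0 0 0 -.0235 0;.013 -.028 0 0 0 -.0235 0;0 0 -.025 0 0 0 0;0 0 -.025 0 0 0 0;0 0 -.014 0 0 0 0;0 0 0 0 0 0 0;0 0 0 0 0 0 0;0 0 0 0 0 0 0'
python3 - <<'E'
from h import *
ct,t=snap('top','t2');cs,s=snap('scene','s2')
a=cv2.resize(t[140:210,255:395],None,fx=5,fy=5,interpolation=cv2.INTER_CUBIC)
b=cv2.resize(s[165:235,265:375],None,fx=5,fy=3.2,interpolation=cv2.INTER_CUBIC)
o=np.zeros((590,700,3),np.uint8);o[:350]=a;o[355:579,:550]=b
cv2.imwrite('pics/c6.png',o)
E
```

```text
tool_pos: [555.8, 204.5, 171.9]
tcp_rot: [-3.14, 0.0, 1.511]
contact_force: [0.4, 0.5, -1.4]
grip_width: 23.3
finger_force: 30.0
time: 6.17
tool_pos: [581.5, 150.1, 109.1]
tcp_rot: [3.14, -0.0, 1.466]
contact_force: [0.6, -0.5, -1.0]
grip_width: 22.9
finger_force: 30.0
```

View pics/c6.png

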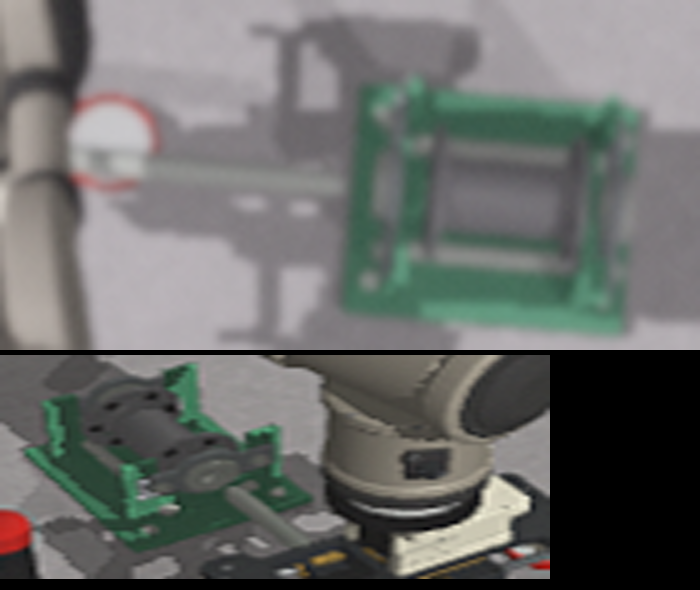

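Top crop: the shaft runs from (150,168) to the tip at (345,187), and extending it passes through the spool centre at (505,202). In the scene crop the tip is at ~(230,490), just in front of the bore at ~(215,470). Checking the offset.

```bash
python3 - <<'E'
from h import *
cs=viewer.camera_info('scene')
ey=np.array([.105,.9945,0]);M=np.array([561.9,-33.3,60]);G=np.array([581.5,150.1,61.8])
tip=G-169*ey; print('tip',tip)
f=lambda p:np.array([(proj(cs,p)[0]-265)*5,(proj(cs,p)[1]-165)*3.2+355])
print(f(M),f(tip),f(tip)-f(M),'per mm z',f(tip+[0,0,1])-f(tip),'per mm x',f(tip+[1,0,0])-f(tip))
s=cv2.imread('pics/s2.png')[185:215,295:330]
cv2.imwrite('pics/c7.png',cv2.resize(s,None,fx=16,fy=16,interpolation=cv2.INTER_CUBIC))
print(readout.get_obs()['tool_pos'])
E
```

```text
tip [563.755  -17.9705  61.8   ]
[212.03643393 478.94091673] [225.10308085 488.403798  ] [13.06664693  9.46288128] per mm z [-0.04031622 -0.7550632 ] per mm x [-1.40394895  0.50160672]
[581.71197224 150.10990049 109.65835951]
```

View pics/c7.png

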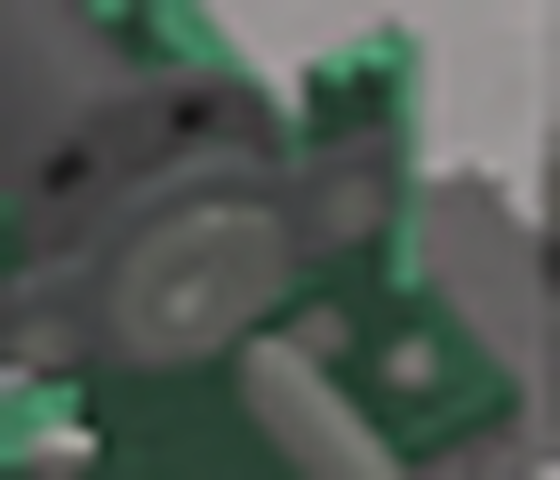

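The boss centre is at ~(197,285) and the tip at ~(262,350) in this crop, so they are roughly aligned. At scene resolution (~4 mm/px) this view is too coarse to refine, so from here I go by feel.

```bash
python3 -m creep '0 0 -.0015 0 0 0 0;-.0003 -.003 0 0 0 0 0;-.0003 -.003 0 0 0 0 0;-.0003 -.003 0 0 0 0 0;-.0003 -.003 0 0 0 0 0;0 0 0 0 0 0 0'; for i in 1 2; do python3 -m creep '-.0002 -.002 0 0 0 0 0;0 0 0 0 0 0 0'|grep -E 'pos|force:'; done
```

```text
time: 6.77
tool_pos: [579.8, 137.1, 106.8]
tcp_rot: [-3.142, 0.0, 1.465]
contact_force: [-1.4, -0.0, -2.7]
grip_width: 23.5
finger_force: 30.0
tool_pos: [579.6, 135.5, 106.8]
contact_force: [-0.2, -1.2, -1.1]
finger_force: 30.0
tool_pos: [579.5, 133.8, 106.8]
contact_force: [1.2, 0.9, -2.2]
finger_force: 30.0
```

```bash
python3 -m creep '-.0002 -.002 0 0 0 0 0;0 0 0 0 0 0 0'|grep -E 'pos|t_force:'; python3 -m creep '-.0002 -.002 0 0 0 0 0;0 0 0 0 0 0 0'|grep -E 'pos|t_force:';python3 -m creep '-.0002 -.002 0 0 0 0 0;0 0 0 0 0 0 0'|grep -E 'pos|t_force:'
```

```text
tool_pos: [579.5, 133.1, 107.0]
contact_force: [-0.0, 6.7, -1.9]
tool_pos: [579.6, 132.5, 107.3]
contact_force: [1.4, 13.6, -1.9]
tool_pos: [579.6, 131.8, 107.6]
contact_force: [1.5, 19.2, -0.4]
```

```bash
cat > f.py <<'E'
from h import *
o=readout.get_obs();F=o['contact_force'];M=o['moment'];print(o['time'],'P',o['tool_pos'].round(2),'F',F.round(1),'M',M.round(3),'rpy',o['tcp_rot'].round(4))
E
python3 f.py; python3 -m creep '0 0 0 0 0 0 0'>/dev/null; python3 f.py; python3 -m creep '0 0 0 0 0 0 0'>/dev/null; python3 f.py; python3 -m creep '.0005 .005 0 0 0 0 0;.0002 .002 0 0 0 0 0;0 0 0 0 0 0 0;0 0 0 0 0 0 0'>/dev/null; python3 f.py;python3 -m creep '0 0 0 0 0 0 0'>/dev/null; python3 f.py
```

```text
7.6 P [579.63 131.82 107.57] F [ 1.5 19.2 -0.4] M [ 3.154 -0.46  -0.064] rpy [ 3.1386 -0.0069  1.4649]
7.6833 P [579.58 131.79 107.53] F [ 2.2 18.5 -1.1] M [ 3.035 -0.398 -0.006] rpy [ 3.1387 -0.0064  1.4652]
7.7667 P [579.56 131.78 107.52] F [ 2.7 17.8 -1. ] M [ 2.979 -0.367 -0.018] rpy [ 3.1387 -0.0063  1.4653]
8.1 P [579.44 134.52 106.58] F [ 0.5 -0.4 -2.3] M [ 0.034 -0.067  0.031] rpy [-3.1413e+00  5.0000e-04  1.4654e+00]
8.1833 P [579.48 134.32 106.6 ] F [ 0.9 -0.6 -1.9] M [ 0.167 -0.129  0.001] rpy [-3.1413e+00  4.0000e-04  1.4650e+00]
```

Contact at the face or rim at about 18 N, so I backed off. Before searching, I'll measure the axle's axis line in the scene and top images numerically, to check for droop.

```bash
cat > line.py <<'E'
from h import *
from scipy.ndimage import map_coordinates
def run(cam,im,G,ey,ss,W=7):
    g=cv2.cvtColor(im,cv2.COLOR_BGR2GRAY).astype(float); pts=[]
    for s in ss:
        p=np.array(proj(cam,G-s*ey)); q=np.array(proj(cam,G-(s-5)*ey)); d=(q-p)/np.linalg.norm(q-p); n=np.array([-d[1],d[0]])
        t=np.arange(-W,W+.01,.25); xy=p+t[:,None]*n
        pr=np.mean([map_coordinates(g,[xy[:,1]+k*d[1],xy[:,0]+k*d[0]],order=1) for k in(-1,-.5,0,.5,1)],axis=0)
        gr=np.gradient(cv2.GaussianBlur(pr[None],(0,0),2)[0]); a,b=t[gr.argmax()],t[gr.argmin()]
        pts.append((s,(a+b)/2,abs(a-b),n.round(2)))
    return pts
if __name__=='__main__':
    ct,t=snap('top','t3');cs,s=snap('scene','s3')
    P=readout.get_obs()['tool_pos'];G=np.array([P[0],P[1],P[2]-47.3]);ey=np.array([.105,.9945,0])
    for nm,c,i,ss in(('scene',cs,s,range(105,170,6)),('top',ct,t,range(70,170,8))):
        r=run(c,i,G,ey,ss);print(nm)
        for x in r:print(x[0],x[1],x[2],x[3])
        p=np.array(proj(c,G-160*ey));n=r[-1][3]
        print('per mm x,z along n',[np.dot(np.array(proj(c,G-160*ey+v))-p,n).round(3) for v in(np.array([1,0,0]),np.array([0,0,1]))])
        if nm=='scene':
            q=np.array(proj(c,G-172*ey)); print('bore offset along n',np.dot(np.array([308.1,202.2])-q,n),np.dot(np.array([307.3,202.8])-q,n))
E
python3 line.py
```

```text
scene
105 -0.125 8.75 [-0.78  0.63]
111 5.0 2.0 [-0.78  0.63]
117 -1.75 2.5 [-0.78  0.63]
123 -0.625 4.75 [-0.78  0.63]
129 -4.625 3.25 [-0.78  0.63]
135 -0.625 4.75 [-0.78  0.63]
141 -0.625 4.75 [-0.78  0.63]
147 -0.5 4.5 [-0.78  0.63]
153 -0.625 4.75 [-0.78  0.63]
159 -0.5 4.5 [-0.78  0.63]
165 -0.5 10.5 [-0.78  0.63]
per mm x,z along n [np.float64(0.316), np.float64(-0.142)]
bore offset along n -1.5785980123847787 -0.5765980123847556
top
70 -1.25 4.0 [ 0.08 -1.  ]
78 -1.0 3.5 [ 0.08 -1.  ]
86 -1.25 3.5 [ 0.08 -1.  ]
94 -1.25 3.5 [ 0.08 -1.  ]
102 -1.125 3.25 [ 0.08 -1.  ]
110 -1.125 3.25 [ 0.08 -1.  ]
118 -1.0 3.0 [ 0.08 -1.  ]
126 -1.0 3.5 [ 0.08 -1.  ]
134 -1.0 3.5 [ 0.08 -1.  ]
142 0.75 7.0 [ 0.08 -1.  ]
150 0.875 7.25 [ 0.08 -1.  ]
158 -1.0 4.5 [ 0.08 -1.  ]
166 -0.875 4.75 [ 0.08 -1.  ]
per mm x,z along n [np.float64(0.393), np.float64(0.055)]
```

The shaft is straight and level, with a constant −0.5 px offset in the scene view. The bore sits slightly to the −x/+z side of the axis. I'll raise 1.5 mm, move −0.5 mm in x and retry.

```bash
python3 -m creep '-.0005 0 .0015 0 0 0 0;-.0002 -.002 0 0 0 0 0;-.0002 -.002 0 0 0 0 0;-.0001 -.001 0 0 0 0 0;0 0 0 0 0 0 0'>/dev/null; python3 f.py; python3 -m creep '-.0002 -.002 0 0 0 0 0;0 0 0 0 0 0 0'>/dev/null; python3 f.py; python3 -m creep '-.0001 -.0015 0 0 0 0 0;0 0 0 0 0 0 0'>/dev/null; python3 f.py
```

```text
8.7 P [578.61 129.44 108.32] F [ 0.3 -1.  -1.5] M [-0.015 -0.191  0.095] rpy [3.1413e+00 1.0000e-04 1.4650e+00]
8.8667 P [578.42 127.56 108.29] F [ 1.2 -0.8 -1. ] M [ 0.035 -0.205  0.059] rpy [3.1412e+00 1.0000e-04 1.4653e+00]
9.0333 P [578.32 126.12 108.3 ] F [ 0.1 -0.3 -2.6] M [ 0.024 -0.194  0.084] rpy [3.1413e+00 1.0000e-04 1.4653e+00]
```

The nose is inside the left bearing. Advancing.

```bash
python3 -m creep '-.0002 -.002 0 0 0 0 0;-.0002 -.002 0 0 0 0 0;-.0002 -.002 0 0 0 0 0;0 0 0 0 0 0 0'>/dev/null; python3 f.py; python3 -m creep '-.0002 -.002 0 0 0 0 0;-.0002 -.002 0 0 0 0 0;0 0 0 0 0 0 0'>/dev/null; python3 f.py; python3 -m creep '-.0002 -.002 0 0 0 0 0;-.0002 -.002 0 0 0 0 0;0 0 0 0 0 0 0'>/dev/null; python3 f.py
```

```text
9.3667 P [577.66 119.84 108.26] F [ 0.1 -1.2 -0.8] M [-0.093 -0.179  0.076] rpy [3.1414e+00 2.0000e-04 1.4650e+00]
9.6167 P [577.21 115.91 108.22] F [ 1.1 -0.8 -2.7] M [-0.058 -0.262  0.097] rpy [-3.1416e+00  2.0000e-04  1.4651e+00]
9.8667 P [576.82 111.9  108.23] F [ 1.  -1.2 -2.3] M [-0.093 -0.216  0.106] rpy [3.1415e+00 2.0000e-04 1.4651e+00]
```

```bash
python3 -m creep '-.0002 -.002 0 0 0 0 0;-.0002 -.002 0 0 0 0 0;0 0 0 0 0 0 0'>/dev/null; python3 f.py; python3 -m creep '-.0002 -.002 0 0 0 0 0;-.0002 -.002 0 0 0 0 0;0 0 0 0 0 0 0'>/dev/null; python3 f.py; python3 -m creep '-.0002 -.002 0 0 0 0 0;-.0002 -.002 0 0 0 0 0;0 0 0 0 0 0 0'>/dev/null; python3 f.py; python3 -m creep '-.0002 -.002 0 0 0 0 0;-.0002 -.002 0 0 0 0 0;0 0 0 0 0 0 0'>/dev/null; python3 f.py
```

```text
10.1167 P [576.43 107.9  108.24] F [ 0.2 -1.3 -0.8] M [-0.104 -0.187  0.109] rpy [3.1415e+00 2.0000e-04 1.4651e+00]
10.3667 P [576.04 103.92 108.24] F [ 0.3 -0.9 -1.4] M [-0.09  -0.193  0.178] rpy [3.1415e+00 2.0000e-04 1.4651e+00]
10.6167 P [575.68 100.05 108.27] F [ 1.5 -0.6 -2.3] M [-0.008 -0.249  0.129] rpy [ 3.1413 -0.      1.4652]
10.8667 P [575.26  96.   108.27] F [ 0.8  0.8 -0.9] M [ 0.079 -0.289  0.122] rpy [3.1414e+00 1.0000e-04 1.4652e+00]
```

```bash
python3 -m creep '-.0002 -.002 0 0 0 0 0;-.0002 -.002 0 0 0 0 0;0 0 0 0 0 0 0'>/dev/null; python3 f.py; python3 -m creep '-.0002 -.002 0 0 0 0 0;-.0002 -.002 0 0 0 0 0;0 0 0 0 0 0 0'>/dev/null; python3 f.py; python3 -m creep '-.0002 -.002 0 0 0 0 0;-.0002 -.002 0 0 0 0 0;0 0 0 0 0 0 0'>/dev/null; python3 f.py; python3 -m creep '-.0002 -.002 0 0 0 0 0;-.0002 -.002 0 0 0 0 0;0 0 0 0 0 0 0'>/dev/null; python3 f.py
```

```text
11.1167 P [574.89  92.   108.3 ] F [ 1.4 -0.2 -1.5] M [ 0.152 -0.343  0.166] rpy [3.1413e+00 1.0000e-04 1.4652e+00]
11.3667 P [574.42  87.89 108.23] F [ 0.6  1.  -1.4] M [ 0.111 -0.262  0.164] rpy [3.1415e+00 3.0000e-04 1.4652e+00]
11.6167 P [574.02  83.84 108.23] F [ 1.1  0.3 -0.5] M [ 0.049 -0.28   0.146] rpy [3.1415e+00 3.0000e-04 1.4651e+00]
11.8667 P [573.61  79.85 108.22] F [ 0.8 -0.7 -1.5] M [ 0.057 -0.27   0.168] rpy [3.1416e+00 3.0000e-04 1.4651e+00]
```

```bash
python3 -m creep '-.0002 -.002 0 0 0 0 0;-.0002 -.002 0 0 0 0 0;-.0002 -.002 0 0 0 0 0;-.0002 -.002 0 0 0 0 0;-.0003 -.002 0 0 0 0 0;0 0 0 0 0 0 0'>/dev/null; python3 f.py; python3 -m creep '-.0002 -.002 0 0 0 0 0;-.0002 -.002 0 0 0 0 0;-.0002 -.002 0 0 0 0 0;-.0002 -.002 0 0 0 0 0;-.0003 -.002 0 0 0 0 0;0 0 0 0 0 0 0'>/dev/null; python3 f.py
```

```text
12.3667 P [572.58  69.83 108.28] F [ 0.7  0.7 -1.8] M [ 0.062 -0.299  0.163] rpy [3.1413e+00 3.0000e-04 1.4651e+00]
12.8667 P [571.48  59.83 108.28] F [ 1.   0.7 -0.8] M [ 0.025 -0.392  0.143] rpy [3.1413e+00 3.0000e-04 1.4651e+00]
```

```bash
python3 -m creep '-.0002 -.002 0 0 0 0 0;-.0002 -.002 0 0 0 0 0;-.0002 -.002 0 0 0 0 0;-.0002 -.002 0 0 0 0 0;-.0003 -.002 0 0 0 0 0;0 0 0 0 0 0 0'>/dev/null; python3 f.py; python3 -m creep '-.0002 -.002 0 0 0 0 0;-.0002 -.002 0 0 0 0 0;-.0002 -.002 0 0 0 0 0;-.0002 -.002 0 0 0 0 0;-.0003 -.002 0 0 0 0 0;0 0 0 0 0 0 0'>/dev/null; python3 f.py
```

```text
13.3667 P [570.41  49.89 108.3 ] F [ 1.6  1.2 -1. ] M [ 0.201 -0.469  0.17 ] rpy [3.1413e+00 2.0000e-04 1.4652e+00]
13.8667 P [569.31  39.79 108.31] F [ 2.4  2.  -0.3] M [ 0.355 -0.515  0.177] rpy [3.1412e+00 4.0000e-04 1.4651e+00]
```

The tip is about 94 mm deep. Now I'll swing the nose up ~4.4 mm and slightly toward −x, about the left bearing.

```bash
python3 -m creep '.0003 .0006 -.001 -.012 .0013 -.003 0;.0003 .0006 -.001 -.012 .0013 -.003 0;0 0 0 0 0 0 0'>/dev/null; python3 f.py;  python3 -m creep '.0004 .0005 -.001 -.012 .0012 -.004 0;0 0 0 0 0 0 0;0 0 0 0 0 0 0'>/dev/null; python3 f.py
```

```text
14.1167 P [569.77  41.26 105.93] F [ 1.9 -1.9 -1.1] M [-0.289 -0.403  0.198] rpy [-3.1414  0.0263  1.4598]
14.3667 P [570.18  41.88 105.12] F [ 1.9 -1.4 -0.2] M [-0.217 -0.409  0.264] rpy [3.1416 0.0369 1.4558]
```

```bash
python3 -m creep '-.0002 -.002 .0001 0 0 0 0;-.0002 -.002 .0001 0 0 0 0;-.0003 -.002 0 0 0 0 0;0 0 0 0 0 0 0'>/dev/null; python3 f.py; python3 -m creep '-.0002 -.002 .0001 0 0 0 0;-.0002 -.002 .0001 0 0 0 0;0 0 0 0 0 0 0'>/dev/null; python3 f.py; python3 -m creep '-.0003 -.002 .0001 0 0 0 0;-.0002 -.002 0 0 0 0 0;0 0 0 0 0 0 0'>/dev/null; python3 f.py
```

```text
14.7 P [569.59  35.81 105.53] F [2.  1.7 0. ] M [ 0.336 -0.511  0.179] rpy [3.141  0.0359 1.455 ]
14.95 P [569.15  31.64 105.71] F [ 2.7  1.1 -0.2] M [ 0.298 -0.505  0.223] rpy [3.1412 0.0363 1.4551]
15.2 P [568.68  27.58 105.77] F [ 3.  -0.  -0.9] M [ 0.245 -0.578  0.209] rpy [3.1412 0.0365 1.4552]
```

```bash
python3 -m creep '-.0002 -.002 .0001 0 0 0 0;0 0 0 0 0 0 0'>/dev/null; python3 f.py; python3 -m creep '-.0002 -.002 .0001 0 0 0 0;0 0 0 0 0 0 0'>/dev/null; python3 f.py; python3 -m creep '-.0002 -.002 .0001 0 0 0 0;0 0 0 0 0 0 0'>/dev/null; python3 f.py; python3 -m creep '-.0002 -.002 0 0 0 0 0;0 0 0 0 0 0 0'>/dev/null; python3 f.py
```

```text
15.3667 P [568.43  25.65 105.85] F [ 2.5  0.8 -0.9] M [ 0.237 -0.576  0.195] rpy [3.1413 0.0364 1.4552]
15.5333 P [568.22  23.69 105.93] F [ 2.7  0.6 -1.1] M [ 0.245 -0.563  0.186] rpy [3.1414 0.0364 1.4552]
15.7 P [568.    21.69 106.01] F [3.2 0.4 0.1] M [ 0.245 -0.573  0.128] rpy [3.1414 0.0364 1.4552]
15.8667 P [567.81  19.7  106.02] F [ 2.7  0.9 -0.4] M [ 0.315 -0.57   0.146] rpy [3.1414 0.0364 1.4552]
```

```bash
python3 -m creep '-.0002 -.002 .0001 0 0 0 0;0 0 0 0 0 0 0'>/dev/null; python3 f.py; python3 -m creep '-.0002 -.002 .0001 0 0 0 0;0 0 0 0 0 0 0'>/dev/null; python3 f.py; python3 -m creep '-.0002 -.002 .0001 0 0 0 0;0 0 0 0 0 0 0'>/dev/null; python3 f.py
```

```text
16.0333 P [567.6   17.71 106.13] F [ 1.9  0.6 -1. ] M [ 0.305 -0.601  0.161] rpy [3.1414 0.0363 1.4552]
16.2 P [567.29  15.82 106.14] F [ 2.1  1.2 -1.2] M [ 0.39  -0.541  0.09 ] rpy [-3.1415  0.0362  1.4552]
16.3667 P [566.99  13.83 106.2 ] F [ 1.6  1.7 -1.2] M [ 0.438 -0.366  0.04 ] rpy [-3.1412  0.0363  1.4552]
```

```bash
python3 -m creep '-.0002 -.002 .0001 0 0 0 0;0 0 0 0 0 0 0'>/dev/null; python3 f.py; python3 -m creep '-.0002 -.002 .0001 0 0 0 0;0 0 0 0 0 0 0'>/dev/null; python3 f.py; python3 -m creep '-.0002 -.002 .0001 0 0 0 0;0 0 0 0 0 0 0'>/dev/null; python3 f.py
```

```text
16.5333 P [566.75  11.84 106.24] F [ 2.2  2.5 -1.8] M [ 0.538 -0.381  0.09 ] rpy [-3.1411  0.0362  1.4551]
16.7 P [566.52   9.53 106.37] F [ 0.9  0.8 -2.7] M [ 0.265 -0.353  0.102] rpy [-3.141   0.0368  1.4553]
16.8667 P [566.35   7.56 106.5 ] F [ 0.9  1.1 -2.4] M [ 0.217 -0.246  0.037] rpy [-3.1411  0.0366  1.4551]
```

```bash
python3 -m creep '-.0002 -.002 .0001 0 0 0 0;-.0002 -.002 .0001 0 0 0 0;0 0 0 0 0 0 0'>/dev/null; python3 f.py; python3 -m creep '-.0002 -.002 .0001 0 0 0 0;-.0002 -.002 0 0 0 0 0;0 0 0 0 0 0 0'>/dev/null; python3 f.py; python3 -m creep '-.0002 -.002 .0001 0 0 0 0;-.0002 -.002 .0001 0 0 0 0;0 0 0 0 0 0 0'>/dev/null; python3 f.py; python3 -m creep '-.0002 -.002 .0001 0 0 0 0;-.0002 -.002 .0001 0 0 0 0;0 0 0 0 0 0 0'>/dev/null; python3 f.py
```

```text
17.1167 P [565.96   3.6  106.74] F [ 0.4  1.5 -2. ] M [ 0.244 -0.172 -0.003] rpy [-3.1412  0.0364  1.455 ]
17.3667 P [ 5.6568e+02 -4.0000e-01  1.0688e+02] F [-0.7  1.  -2.1] M [ 0.215 -0.084  0.048] rpy [-3.1415  0.0364  1.455 ]
17.6167 P [565.37  -4.39 107.13] F [-0.6  0.8 -2.5] M [ 0.224 -0.125 -0.009] rpy [3.1414 0.0364 1.4551]
17.8667 P [565.    -8.35 107.35] F [ 0.7  0.4 -3.1] M [ 0.182 -0.132 -0.035] rpy [3.1413 0.0364 1.4551]
```

```bash
python3 -m creep '-.0002 -.002 .0001 0 0 0 0;-.0001 -.001 0 0 0 0 0;0 0 0 0 0 0 0'>/dev/null; python3 f.py; python3 -m creep '-.0002 -.0015 .0001 0 0 0 0;0 0 0 0 0 0 0'>/dev/null; python3 f.py; python3 -m creep '-.0002 -.0015 .0001 0 0 0 0;0 0 0 0 0 0 0'>/dev/null; python3 f.py
```

```text
18.1167 P [564.72 -11.28 107.44] F [-0.5  0.8 -2.7] M [ 0.29  -0.086  0.014] rpy [3.1414 0.0364 1.4551]
18.2833 P [564.52 -12.68 107.53] F [ 0.6  0.6 -2.5] M [ 0.223 -0.087  0.019] rpy [3.1414 0.0363 1.4552]
18.45 P [564.38 -13.54 107.62] F [ 1.   5.9 -3.3] M [ 0.819 -0.197  0.009] rpy [3.1412 0.0352 1.4551]
```

```bash
python3 -m creep '-.0001 -.001 0 0 0 0 0;0 0 0 0 0 0 0'>/dev/null; python3 f.py; python3 -m creep '-.0001 -.001 0 0 0 0 0;0 0 0 0 0 0 0'>/dev/null; python3 f.py
```

```text
18.6167 P [564.36 -13.69 107.64] F [ 2.   9.  -2.2] M [ 1.53  -0.317  0.002] rpy [3.1411 0.034  1.455 ]
18.7833 P [564.32 -13.84 107.62] F [ 1.4 13.4 -2.6] M [ 2.275 -0.391 -0.021] rpy [3.141  0.0327 1.4549]
```

```bash
python3 -m creep '.0002 .0025 0 0 0 0 0;0 0 0 0 0 0 0;0 0 0 0 0 0 10;0 0 0 0 0 0 30;0 0 0 0 0 0 50;0 0 0 0 0 0 75;0 0 0 0 0 0 75;0 0 0 0 0 0 75'; python3 -m creep '0 0 0 0 0 0 75;0 0 0 0 0 0 75;0 0 0 0 0 0 75;0 0 0 0 0 0 75'
```

```text
time: 19.45
tool_pos: [564.5, -13.8, 107.9]
tcp_rot: [3.141, 0.036, 1.455]
contact_force: [-0.2, 0.4, 0.1]
grip_width: 49.5
finger_force: 0.0
time: 19.78
tool_pos: [564.4, -13.5, 107.7]
tcp_rot: [3.141, 0.036, 1.455]
contact_force: [0.1, -0.2, -0.1]
grip_width: 68.5
finger_force: 0.0
```

Released. Now I'll rise, back away toward the robot's free side, and take the last look. Moving to TCP y < stand puts the camera over the stand.

```bash
python3 -m creep '0 0 .03 0 0 0 75;0 0 .04 0 0 0 75;0 0 .04 0 0 0 75;0 0 .02 0 0 0 75;-.02 -.035 0 0 0 0 75;-.02 -.035 0 0 0 0 75;-.02 -.035 0 0 0 0 75;0 0 0 0 0 0 75'|tail -4;python3 -m creep '0 0 0 0 0 0 75;0 0 0 0 0 0 75' >/dev/null
python3 - <<'E'
from h import *
c,w=snap('wrist','w9');cs,s=snap('scene','s9')
p=proj(c,[561,-33,60],True);print(p)
u,v=int(p[0]),int(p[1])
a=w[max(0,v-90):max(0,v-90)+210,max(0,u-110):u+110]; a=cv2.resize(a,None,fx=2.4,fy=2.4)
b=cv2.resize(s[165:225,268:333],None,fx=4,fy=4,interpolation=cv2.INTER_CUBIC)
o=np.zeros((600,800,3),np.uint8);o[:a.shape[0],:a.shape[1]]=a;o[:b.shape[0],535:535+b.shape[1]]=b
cv2.imwrite('pics/c9.png',o)
E
```

```text
tcp_rot: [-3.141, 0.038, 1.451]
contact_force: [0.3, -0.9, -0.1]
grip_width: 69.0
finger_force: 0.0
(np.float64(373.3069707063246), np.float64(91.93560510399327))
```

View pics/c9.png

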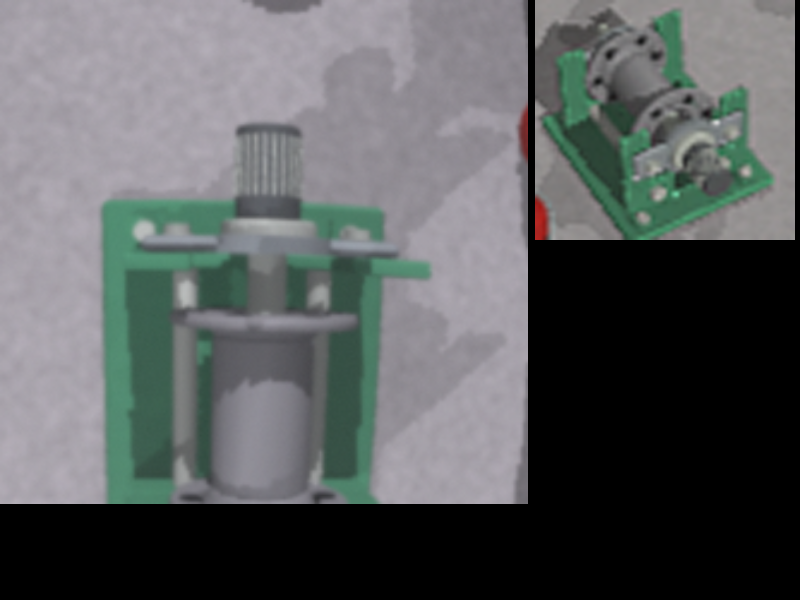

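The knob is seated against the left boss at (268,215), and the shaft runs into the spool hub at (265,290). The scene inset agrees, and the gripper is clear, so I'm handing in.

```bash
python3 -c "
from plant import order
print(order.close_job())"
```

```text
the job is handed in; nothing more can be done
None
```

The axle is through both bearings and the spool, with its knob seated on the left bearing, and it's released with the gripper clear; I handed the job in at about 21 s. Measured wrist contact force peaked at about 19 N, at the left bearing's mouth; the other bench items were not deliberately touched, and I did not check them one by one afterwards.

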